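Find the canister lid that rocks and hold it down on its seat

ROBOT

A 6-joint arm with a two-finger parallel gripper is mounted at the origin on the work surface. World frame = base frame: x ahead of the robot, y to its left, z up, the work surface at z = 0. Lengths are in mm, angles in degrees, forces in N, time in s.
With the tool pointing down it reaches from about 350 to 850 mm from the base axis. Payload 8.1 kg.
Tool frame: the origin (TCP) lies on the front face of the gripper's body, between the roots of the fingers; the fingertips stand r.finger_overhang ahead of it and the grasp point (between the pads) lies 54 mm ahead of it (r.finger_overhang is the distance from the TCP to the fingertips, in mm); y points along the fingers, z is the direction in which the jaws open and shut, and the axes are right-handed (so a half turn about y gives the same grasp; the last joint's range is limited). The gripper opens to 85 mm and grips with 20 to 120 N. Pads are 22 mm wide; open, the fingers measure 114 mm over their backs; the gripper's body (76 mm by 85 mm) begins 54 mm behind the grasp point. The pads swing forward as they close: fully open they stand 13 mm farther back than shut.
Start: joints at [67.529, 7.471, 85.268, -0, 87.261, -4.893], TCP at [181.184, 571.995, 303.892] pointing down, gripper open.
Joint ranges: [-169.43, 169.43], [-51.17, 129.36], [1.28, 143.12], [-76.62, 256.62], [0, 156.53], [-152.29, 152.29]. Speed limits (degrees/s): [136.94, 136.94, 159.86, 180, 180, 180].

INTERFACE

Orientations are given as [roll, pitch, yaw] about the fixed x, y, z axes, in that order (R = Rz(yaw) Ry(pitch) Rx(roll)).
In Python, from bench import r gives the robot as it stands. The module is installed in compiled form; this text tells all that it offers.
- The arm moves only by the tool arm_command, never from a script. Its argument "increments" is a list of rows, each a list of 6 numbers: the shift along the tool's x, y, z in m, then the turn, a rotation vector about the tool's x, y, z in rad. In form: [[tx, ty, tz, wx, wy, wz], ...]. A call has exactly 10 rows; each row is the pose to reach, as a shift and turn from the pose commanded when the call began, along the tool's axes at that moment; what a row does not reach only later rows make up. A row lasts 1/8 s, in which the tool goes at most 62.5 mm and 10.7 degrees, less where a joint would pass 70% of its speed; a pose out of reach is approached as far as the arm can. A call with a gripper value outside its range is refused whole. "jaw" is the gripper's target within -1 to 1 (shut at 1, half-way at 0, fully open at -1), set as the call begins (left out, the last holds). The fingers move at their own pace and stop on an object; "force" is the grip in N (left out, the last holds). Time passes only in rows, so rows that repeat a pose let the fingers close, or fill a call up. It gives the time, the measured TCP pose, the force and the opening at its end, in the units of the state.
- r.sense(): the state, without advancing time (a new reading comes with each control period).
- r.snapshot(name): name is "scene" or "top" or "wrist"; returns the picture (420x560x3 uint8, red, green, blue); there is no depth.
- r.camera_model(name): a dict with "intrinsics" (3x3 intrinsics, pixels), "distortion" ([k1, k2, p1, p2, k3] as OpenCV has them; the pictures are not rectified), "cam_to_world" (4x4, takes a point from camera to world coordinates). Camera axes: x right, y down, z forward; pixel columns grow to the right and rows downward; lengths in mm; the calibration is good to about 2 mm. A picture is of the moment at which its call begins: read the wrist's pose just before it. camera_model takes no time and is no camera call; for the wrist camera it gives the pose at the moment of the call.
- r.hand_in(): hands the job in, once; it reports no verdict.
Trained networks look in the newest picture that a camera, given by its name, has taken for a name from the list of things; names that differ only in an ending like _2 or _b are one class to them, and where a whole thing is asked for, a point or a joint stands for the part that bears it (a point fixed in the world has none). Each returns a list of dicts, best first, with "conf" (0 to 1); they miss things now and then, are a little off and sometimes report something else, mostly with a low value. They report only what shows in the picture. A call takes as long as a camera call. They do not tell look-alikes from the thing itself.
- r.trace(camera, target): "mask" (420x560 bool, what is visible of it) and "position" ([column, row] in pixels, amid what is visible of it).
- r.spot_point(camera, target): "position" ([column, row] in pixels: a listed point, or the origin of a listed thing).
The state is a dict: "time": time; "joint_pos": joint angles; "qd": joint speeds; "joint_efforts": joint torques, N m; "tool_pos": TCP position; "tcp_rot": TCP orientation; "ft_force": force on the tool from outside, world axes, zero at the start; "wrist_torque": the same for the moment, N m; "finger_gap": finger opening in mm.
Only numpy, scipy, OpenCV 4.12 (cv2) and the standard library are available. Lean on these libraries where they do the work, as an engineer would, in place of code of your own. Each camera call takes 0.05 s, during which the arm holds its last target.

TASK

One of the four ceramic canisters has a lid that will not stay down: its cork has swollen, so it stands a little proud and rocks when you press its edge, while the other three sit firm. Press the lids lightly on the edge with a fingertip, one after another, until you find and rock the loose one, then press it by its knob until it lies flat on the rim all round, and finish while still holding it down there, firmly but not hard, because it springs up if let go. Only press: lift no lid, and leave everything else on the trolley where it stands.

Things in the scene. Friction and masses are not known exactly. Their poses are not given: they have to be found in the camera images.
- canister_1: one of four identical white ceramic canisters, 104 mm across, 125 mm high to its rim, full, heavy, stays where it stands; origin: centre of its underside. Under one of the four lids, any one, the cork is swollen and springy: that lid stands level but 4 mm proud; about 8 N on its knob takes it down to the rim, 10 to 25 N holds it flat, let go it springs up again
- canister_2: one of four identical white ceramic canisters, 104 mm across, 125 mm high to its rim, full, heavy, stays where it stands; origin: centre of its underside. Under one of the four lids, any one, the cork is swollen and springy: that lid stands level but 4 mm proud; about 8 N on its knob takes it down to the rim, 10 to 25 N holds it flat, let go it springs up again
- canister_3: one of four identical white ceramic canisters, 104 mm across, 125 mm high to its rim, full, heavy, stays where it stands; origin: centre of its underside. Under one of the four lids, any one, the cork is swollen and springy: that lid stands level but 4 mm proud; about 8 N on its knob takes it down to the rim, 10 to 25 N holds it flat, let go it springs up again
- canister_4: one of four identical white ceramic canisters, 104 mm across, 125 mm high to its rim, full, heavy, stays where it stands; origin: centre of its underside. Under one of the four lids, any one, the cork is swollen and springy: that lid stands level but 4 mm proud; about 8 N on its knob takes it down to the rim, 10 to 25 N holds it flat, let go it springs up again
- lid_1: loose lid of canister_1, 240 g: white disc 106 mm across, 8 mm thick, cork plug below with 1.5 mm play in the neck, knob in the middle, flat top 32 mm across, 24 mm above the origin. Origin: centre of the disc's underside, 125 mm above the trolley when seated. If this is the proud lid, 2 to 6 N at 38 to 46 mm from its centre, any side, rocks it 0.06 to 0.1 rad; a seated lid stays level
- lid_2: loose lid of canister_2, 240 g: white disc 106 mm across, 8 mm thick, cork plug below with 1.5 mm play in the neck, knob in the middle, flat top 32 mm across, 24 mm above the origin. Origin: centre of the disc's underside, 125 mm above the trolley when seated. If this is the proud lid, 2 to 6 N at 38 to 46 mm from its centre, any side, rocks it 0.06 to 0.1 rad; a seated lid stays level
- lid_3: loose lid of canister_3, 240 g: white disc 106 mm across, 8 mm thick, cork plug below with 1.5 mm play in the neck, knob in the middle, flat top 32 mm across, 24 mm above the origin. Origin: centre of the disc's underside, 125 mm above the trolley when seated. If this is the proud lid, 2 to 6 N at 38 to 46 mm from its centre, any side, rocks it 0.06 to 0.1 rad; a seated lid stays level
- lid_4: loose lid of canister_4, 240 g: white disc 106 mm across, 8 mm thick, cork plug below with 1.5 mm play in the neck, knob in the middle, flat top 32 mm across, 24 mm above the origin. Origin: centre of the disc's underside, 125 mm above the trolley when seated. If this is the proud lid, 2 to 6 N at 38 to 46 mm from its centre, any side, rocks it 0.06 to 0.1 rad; a seated lid stays level
- opener: bystander: flat steel bottle opener, 155 mm long, 42 mm wide, 5 mm thick, lying near the canisters; origin under its middle, x along it
- bowl: bystander: grey silicone collapsible bowl, 160 mm across, 51 mm high, origin: centre of its underside
- mug: bystander: blue mug, 76 mm across, 88 mm high, standing among the canisters, handle on its +y side; origin: centre of its underside
- jar: bystander: amber jar with brass cap, 66 mm across, 100 mm high; origin: centre of its underside
- pot: bystander: terracotta pot, 90 mm across, 78 mm high; origin: centre of its underside
- bottle: bystander: clear plastic bottle, 60 mm across, 190 mm high; origin: centre of its underside
- spoon: bystander: wooden spoon lying flat, x along it
Not all that is in view belongs to the job. Leave any blue look-alike of the lid_2 alone. Leave any purple look-alike of the canister_1 alone.

How it is judged:
By the outcome, as a careful person would: the job done as asked, in the order asked, and still so for the second after the job is handed in, while the arm keeps its last pose, push and grip.
It also fails if it takes over 64 s, if anything falls off the work surface, if the arm or the gripper's body presses on something with over 40 N, if the wrist force passes 120 N, or if a joint passes its speed limit or range.

## Working session

There is one attempt and no reset: what is moved stays moved. The work goes in short steps, Python scripts to look and compute and a tool call to move; the robot and the scene stay as the last step left them, time stands still between calls to the robot, and variables do not carry over. Pictures are saved under pics/ and viewed, and the job is handed in when it is done.

Besides the shell and the picture viewer there is one more tool, called as name([rows], argument=value, ...), one row to a line, values as JSON. arm_command: Moves the arm, as the interface text tells. Its arguments: {"type":"object","properties":{"increments":{"type":"array","items":{"type":"array","items":{"type":"number"}}},"jaw":{"type":"number"},"force":{"type":"number"}},"required":["increments"]}

```bash
mkdir -p pics; python3 - <<'E'
from bench import r
import cv2
s=r.sense()
for k,v in s.items(): print(k,v)
print(r.finger_overhang)
for n in ["scene","top"]:
    im=r.snapshot(n); cv2.imwrite(f"pics/{n}0.png",im[:,:,::-1])
    c=r.camera_model(n); print(n,c)
    for t in ["canister_1","lid_1"]:
        for d in r.spot_point(n,t): print(t,d)
E
```

```text
time 0.0
joint_pos [ 6.75304941e+01  7.51390869e+00  8.53306037e+01 -3.16844197e-03
  8.72612140e+01 -4.89378531e+00]
qd [ 0.0182716   0.0346816   0.04042539 -0.04004929 -0.01484531 -0.05432012]
joint_efforts [ 1.41556582e-03 -5.69399965e+01 -5.00563002e+01  1.88627214e-04
  1.45471623e-02  3.18913578e-05]
tool_pos [181.01860226 571.59824433 302.84411781]
tcp_rot [-9.01056109e+01  5.86638799e-03 -1.75755716e+01]
ft_force [0.06623707 0.39114464 0.14693997]
wrist_torque [ 0.01816003  0.00659365 -0.00031014]
finger_gap 85.51758250308758
72.6
scene {'intrinsics': array([[386.43350441,   0.        , 274.61362901],
       [  0.        , 386.43350441, 210.01650715],
       [  0.        ,   0.        ,   1.        ]]), 'distortion': array([0.01446622, 0.        , 0.        , 0.        , 0.        ]), 'cam_to_world': array([[-6.39806582e-01,  5.78518070e-01, -5.05929225e-01,
         1.03028891e+03],
       [ 7.68535481e-01,  4.82359568e-01, -4.20336130e-01,
         3.81946629e+02],
       [ 8.67755154e-04, -6.57758383e-01, -7.53228489e-01,
         8.14528085e+02],
       [ 0.00000000e+00, 
[... 897 characters left out ...]
03651e-02,
         4.41871117e+02],
       [-9.99355115e-01,  1.07165542e-02, -3.42711261e-02,
        -2.15093242e+00],
       [ 3.31899536e-02, -8.85531537e-02, -9.95518340e-01,
         1.18052207e+03],
       [ 0.00000000e+00,  0.00000000e+00,  0.00000000e+00,
         1.00000000e+00]])}
canister_1 {'position': [150.6, 308.8], 'conf': 0.88}
canister_1 {'position': [349.7, 196.9], 'conf': 0.59}
canister_1 {'position': [161.3, 238.1], 'conf': 0.53}
lid_1 {'position': [152.1, 236.9], 'conf': 0.93}
lid_1 {'position': [226.4, 201.1], 'conf': 0.83}
lid_1 {'position': [290.0, 241.0], 'conf': 0.77}
lid_1 {'position': [330.5, 127.4], 'conf': 0.68}
lid_1 {'position': [359.3, 190.7], 'conf': 0.59}
```

View pics/scene0.png

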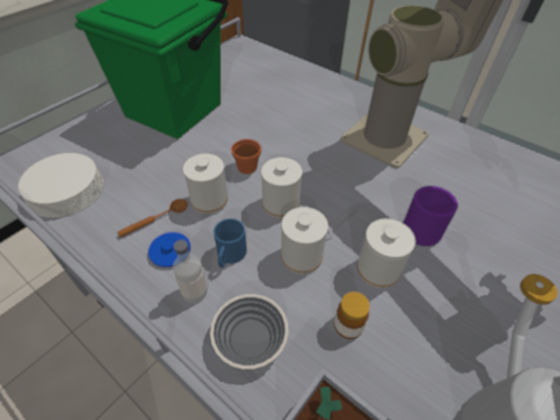

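View pics/top0.png

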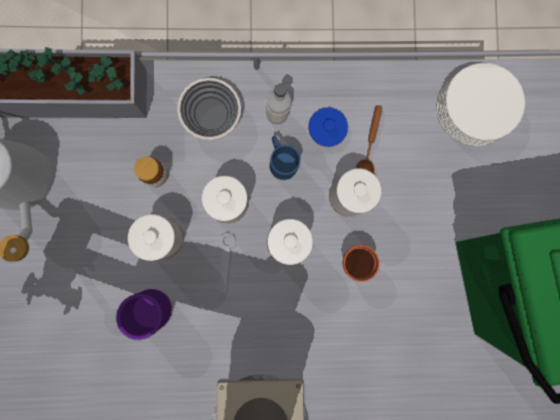

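The four white canisters are in the top view at about (155,237), (224,198), (290,242) and (357,191). The purple cup, blue lid and white drum at the upper right are not part of the job. Next I'll work out the knob positions.

```bash
cat > h.py <<'E'
import numpy as np, cv2
def ray(c,px):
    u=cv2.undistortPoints(np.array([[px]],float),c["intrinsics"],c["distortion"])[0,0]
    T=c["cam_to_world"]; return T[:3,3],T[:3,:3]@np.array([u[0],u[1],1.])
def atz(c,px,z):
    o,d=ray(c,px); return o+d*(z-o[2])/d[2]
def proj(c,p):
    T=np.linalg.inv(c["cam_to_world"]); R,t=T[:3,:3],T[:3,3]
    return cv2.projectPoints(np.array([p],float),cv2.Rodrigues(R)[0],t,c["intrinsics"],c["distortion"])[0][0,0]
E
python3 - <<'E'
from bench import r
import cv2,numpy as np
from h import *
im=cv2.imread("pics/top0.png"); c=r.camera_model("top"); cs=r.camera_model("scene")
r.snapshot("top")
for d in r.trace("top","lid_1"):
    m=d["mask"].astype(np.uint8)
    (cx,cy),rad=cv2.minEnclosingCircle(max(cv2.findContours(m,0,2)[0],key=cv2.contourArea))
    M=cv2.moments(m)
    print(round(d["conf"],2),d["position"],m.sum(),round(cx,1),round(cy,1),round(rad,1),"disc@133 circ",atz(c,(cx,cy),131).round(1),"mom",atz(c,(M['m10']/M['m00'],M['m01']/M['m00']),131).round(1))
cv2.imwrite("pics/topz.png",cv2.resize(im[140:280,100:420],None,fx=2.5,fy=2.5,interpolation=cv2.INTER_CUBIC))
ims=cv2.imread("pics/scene0.png")
cv2.imwrite("pics/scz.png",cv2.resize(ims[140:300,170:430],None,fx=3,fy=3,interpolation=cv2.INTER_CUBIC))
E
```

```text
0.92 [290.7, 239.9] 1598 289.8 242.1 22.7 disc@133 circ [454.6 -75.5 131. ] mom [455.  -75.4 131. ]
0.86 [327.0, 127.0] 1278 327.4 126.0 20.4 disc@133 circ [ 730.9 -170.6  131. ] mom [ 731.1 -170.7  131. ]
0.69 [225.6, 200.7] 1581 224.2 198.2 23.0 disc@133 circ [559.3  76.7 131. ] mom [559.2  77.3 131. ]
0.67 [359.7, 194.5] 1549 358.0 190.5 22.7 disc@133 circ [ 574.6 -239.6  131. ] mom [ 574.3 -240.2  131. ]
0.64 [151.1, 238.3] 1682 150.7 237.9 23.5 disc@133 circ [468.8 246.1 131. ] mom [469.5 245.8 131. ]
0.3 [280.1, 104.4] 798 278.0 103.5 20.1 disc@133 circ [786.3 -52.8 131. ] mom [784.  -53.4 131. ]
```

View pics/topz.png

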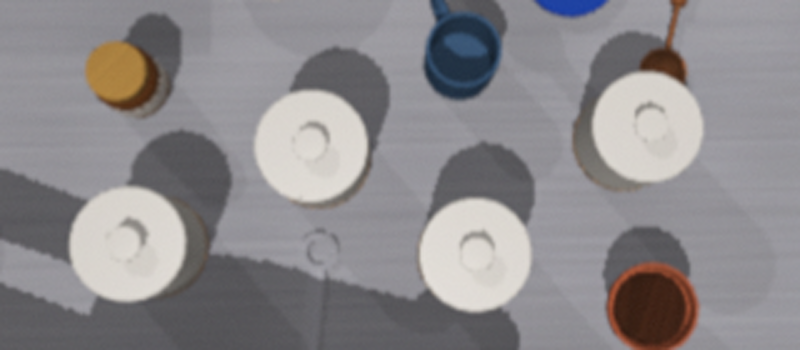

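View pics/scz.png

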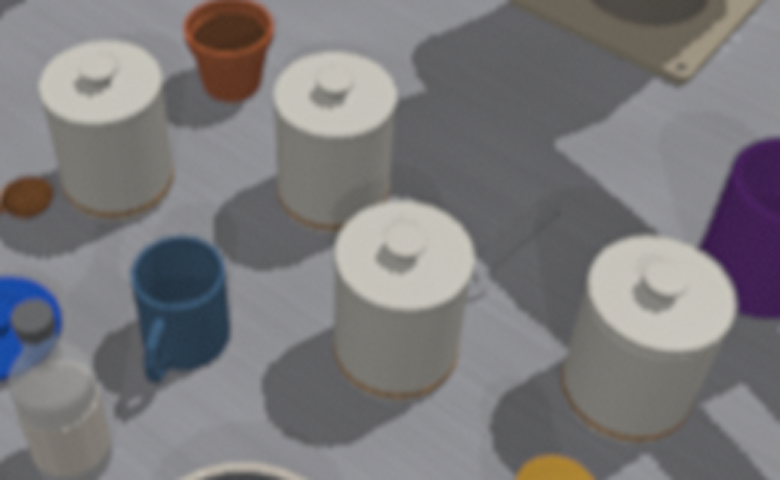

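```bash
python3 - <<'E'
from bench import r
from h import *
c=r.camera_model("top"); cs=r.camera_model("scene")
T=dict(A=(127,239),B=(312,140),C=(477,250),D=(652,122))
S=dict(A=(665,275),B=(405,237),C=(334,79),D=(98,67))
for k in T:
    pt=np.array(T[k])/2.5+[100,140]; ps=np.array(S[k])/3+[170,140]
    o1,d1=ray(c,pt);o2,d2=ray(cs,ps)
    t=np.linalg.lstsq(np.c_[d1,-d2],o2-o1,rcond=None)[0]
    p=o1+d1*t[0];q=o2+d2*t[1]
    print(k,atz(c,pt,149).round(1),atz(cs,ps,149).round(1),"tri",((p+q)/2).round(1),np.linalg.norm(p-q).round(1))
E
```

```text
A [473.4 241.7 149. ] [468.1 246.4 149. ] tri [472.  244.1 151.2] 6.5
B [562.4  74.1 149. ] [560.2  80.  149. ] tri [560.9  76.7 147.6] 6.1
C [459.1 -76.8 149. ] [459.3 -70.5 149. ] tri [457.7 -74.9 145.6] 5.0
D [ 576.1 -242.2  149. ] [ 576.7 -234.6  149. ] tri [ 574.9 -241.1  144.7] 5.3
```

arm_command([
  [0.038, 0, -0.022, 0, 0.13, 0],
  [0.075, 0, -0.045, 0, 0.26, 0],
  [0.113, 0, -0.067, 0, 0.39, 0],
  [0.15, 0, -0.09, 0, 0.52, 0],
  [0.188, 0, -0.112, 0, 0.65, 0],
  [0.225, 0, -0.135, 0, 0.78, 0],
  [0.263, 0, -0.157, 0, 0.91, 0],
  [0.3, 0, -0.18, 0, 1.04, 0],
  [0.338, 0, -0.202, 0, 1.16, 0],
  [0.375, 0, -0.224, 0, 1.264, 0],
], jaw=1, force=40)

```text
time: 1.65
tool_pos: [471.9, 244.0, 304.1]
tcp_rot: [-90.0, 0.0, -90.2]
ft_force: [-0.3, 0.1, 0.5]
finger_gap: -0.0
```

```bash
python3 - <<'E'
from bench import r
import cv2
from h import *
s=r.sense()
for k in ["time","joint_pos","tool_pos","tcp_rot","ft_force","finger_gap"]: print(k,s[k])
c=r.camera_model("wrist"); print(c)
im=r.snapshot("wrist"); cv2.imwrite("pics/w1.png",im[:,:,::-1])
for d in r.trace("wrist","lid_1")[:3]:
    m=d["mask"].astype(np.uint8)
    (cx,cy),rad=cv2.minEnclosingCircle(max(cv2.findContours(m,0,2)[0],key=cv2.contourArea))
    print(d["conf"],d["position"],cx,cy,rad,atz(c,(cx,cy),131).round(1))
E
```

```text
time 1.65
joint_pos [ 2.18114190e+01 -3.23226389e+00  9.62141872e+01  3.16281894e-03
  8.69865861e+01  2.20251350e+01]
tool_pos [471.9105529  244.02515237 304.10791662]
tcp_rot [-8.99719922e+01  1.47373781e-02 -9.02138778e+01]
ft_force [-0.34994457  0.05821953  0.45003556]
finger_gap -0.034039174215349126
{'intrinsics': array([[304.3859576 ,   0.        , 278.14579891],
       [  0.        , 304.3859576 , 207.61168942],
       [  0.        ,   0.        ,   1.        ]]), 'distortion': array([-0.06134597,  0.        ,  0.        ,  0.        ,  0.        ]), 'cam_to_world': array([[ 9.99989411e-01, -4.50731360e-03, -9.28627307e-04,
         4.71909732e+02],
       [-4.59154619e-03, -9.63617249e-01, -2.67246542e-01,
         3.11296925e+02],
       [ 3.09722683e-04,  2.67247976e-01, -9.63627741e-01,
         3.74738884e+02],
       [ 0.00000000e+00,  0.00000000e+00,  0.00000000e+00,
         1.00000000e+00]])}
0.62 [276.1, 197.1] 275.5646057128906 203.49240112304688 65.12083435058594 [469.6 247.2 131. ]
```

View pics/w1.png

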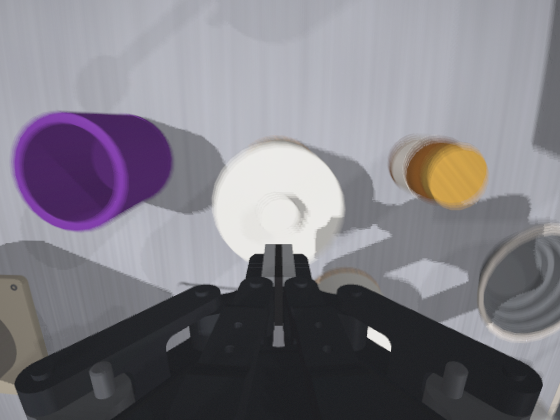

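arm_command([
  [0.01, 0, 0, 0, 0, -0.02],
  [0.02, 0.005, 0, 0, 0, -0.04],
  [0.03, 0.018, -0.001, 0, 0, -0.06],
  [0.0385, 0.033, -0.0015, 0, 0, -0.08],
  [0.0445, 0.048, -0.0015, 0, 0, -0.1],
  [0.0445, 0.06, -0.0015, 0, 0, -0.1],
  [0.0445, 0.07, -0.0015, 0, 0, -0.1],
  [0.0445, 0.076, -0.0015, 0, 0, -0.1],
  [0.0445, 0.078, -0.0015, 0, 0, -0.1],
  [0.0445, 0.078, -0.0015, 0, 0, -0.1],
])

```text
time: 3.0
tool_pos: [469.7, 200.8, 226.1]
tcp_rot: [-90.0, -5.7, -90.0]
ft_force: [0.3, -0.8, -0.1]
finger_gap: 0.0
```

```bash
python3 - <<'E'
from bench import r
import cv2
from h import *
s=r.sense()
for k in ["time","tool_pos","tcp_rot","ft_force","wrist_torque"]: print(k,s[k])
im=r.snapshot("wrist"); cv2.imwrite("pics/w2.png",im[:,:,::-1])
im=r.snapshot("scene"); cv2.imwrite("pics/s2.png",cv2.resize(im[140:320,290:490,::-1],None,fx=3,fy=3,interpolation=cv2.INTER_CUBIC))
s=r.sense()
for k in ["time","tool_pos","tcp_rot","ft_force","wrist_torque"]: print(k,s[k])
E
```

```text
time 3.0
tool_pos [469.69622636 200.80055169 226.14655182]
tcp_rot [-89.97600818  -5.7209635  -89.99921073]
ft_force [ 0.34266237 -0.77884441 -0.13721666]
wrist_torque [ 0.01165971  0.03987721 -0.01937652]
time 3.1
tool_pos [469.81246427 200.80418593 226.42818971]
tcp_rot [-89.95108765  -5.71071695 -90.00575982]
ft_force [ 0.35886979 -0.19345197  0.1815032 ]
wrist_torque [ 0.06286959 -0.02068743 -0.00165811]
```

View pics/w2.png

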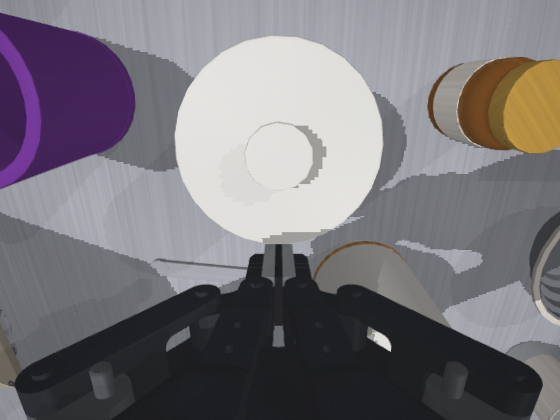

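View pics/s2.png

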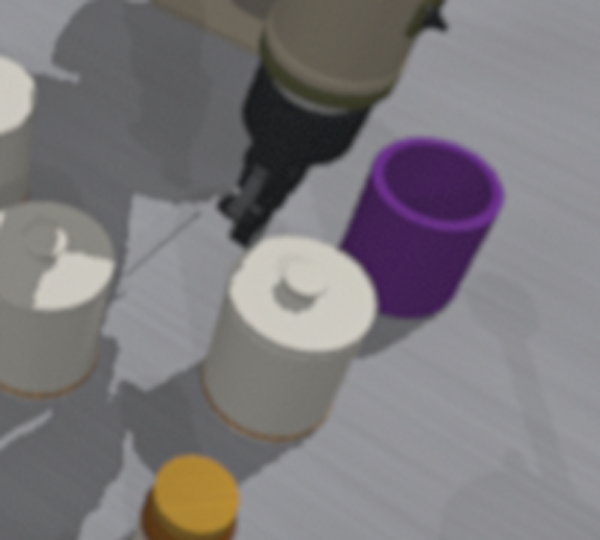

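```bash
python3 - <<'E'
from bench import r
from h import *
c=r.camera_model("wrist")
print(atz(c,(279.5,139.5),133),atz(c,(279.5,36),133),atz(c,(279.5,243),133),atz(c,(279,155),149), atz(c,(175,139.5),133),atz(c,(384,139.5),133))
for h in (60,72.6,86):
  for x in (-11,0):
    th=.1; X=x*np.cos(th)+h*np.sin(th); Y=h*np.cos(th)-x*np.sin(th)
    print(h,x,proj(c,[469.7,200.8-X,226.2-Y]))
E
```

```text
[470.31804567 251.07607502 133.        ] [470.29169738 298.74349363 133.        ] [470.3624825  191.77028881 133.        ] [470.01054416 246.31713441 149.        ] [416.64101204 251.37698907 133.        ] [524.04912765 251.29009448 133.        ]
60 -11 [278.43173923 249.02086899]
60 0 [278.44633015 270.46015628]
72.6 -11 [278.39466336 239.07468013]
72.6 0 [278.40895034 259.07389418]
86 -11 [278.36112475 230.08142765]
86 0 [278.37499717 248.73577323]
```

arm_command([
  [-0.0003, 0.003, 0, 0, 0, 0],
  [-0.0006, 0.006, 0, 0, 0, 0],
  [-0.0008, 0.008, 0, 0, 0, 0],
  [-0.001, 0.01, 0, 0, 0, 0],
  [-0.0011, 0.011, 0, 0, 0, 0],
  [-0.0012, 0.012, 0, 0, 0, 0],
  [-0.0013, 0.013, 0, 0, 0, 0],
  [-0.0013, 0.013, 0, 0, 0, 0],
  [-0.0013, 0.013, 0, 0, 0, 0],
  [-0.0013, 0.013, 0, 0, 0, 0],
])

```text
time: 4.35
tool_pos: [469.6, 200.7, 212.9]
tcp_rot: [-90.0, -5.7, -90.0]
ft_force: [-0.8, -0.0, 0.4]
finger_gap: -0.3
```

arm_command([
  [-0.0001, 0.001, 0, 0, 0, 0],
  [-0.0001, 0.001, 0, 0, 0, 0],
  [-0.0002, 0.002, 0, 0, 0, 0],
  [-0.0002, 0.002, 0, 0, 0, 0],
  [-0.0002, 0.002, 0, 0, 0, 0],
  [-0.0002, 0.002, 0, 0, 0, 0],
  [-0.0002, 0.002, 0, 0, 0, 0],
  [-0.0002, 0.002, 0, 0, 0, 0],
  [-0.0002, 0.002, 0, 0, 0, 0],
  [-0.0002, 0.002, 0, 0, 0, 0],
])

```text
time: 5.6
tool_pos: [469.5, 200.7, 210.8]
tcp_rot: [-90.0, -5.7, -90.0]
ft_force: [-0.1, 0.2, 0.5]
finger_gap: 0.1
```

arm_command([
  [-0.0001, 0.001, 0, 0, 0, 0],
  [-0.0001, 0.001, 0, 0, 0, 0],
  [-0.0002, 0.0015, 0, 0, 0, 0],
  [-0.0002, 0.0015, 0, 0, 0, 0],
  [-0.0002, 0.002, 0, 0, 0, 0],
  [-0.0002, 0.002, 0, 0, 0, 0],
  [-0.0002, 0.002, 0, 0, 0, 0],
  [-0.0002, 0.002, 0, 0, 0, 0],
  [-0.0002, 0.002, 0, 0, 0, 0],
  [-0.0002, 0.002, 0, 0, 0, 0],
])

```text
time: 6.85
tool_pos: [469.5, 200.7, 208.8]
tcp_rot: [-90.0, -5.7, -90.0]
ft_force: [-0.2, -2.4, 2.0]
finger_gap: -0.0
```

arm_command([
  [-0.0001, 0.0005, 0, 0, 0, 0],
  [-0.0001, 0.0005, 0, 0, 0, 0],
  [-0.0001, 0.001, 0, 0, 0, 0],
  [-0.0001, 0.001, 0, 0, 0, 0],
  [-0.0001, 0.001, 0, 0, 0, 0],
  [-0.0001, 0.001, 0, 0, 0, 0],
  [-0.0001, 0.001, 0, 0, 0, 0],
  [-0.0001, 0.001, 0, 0, 0, 0],
  [-0.0001, 0.001, 0, 0, 0, 0],
  [-0.0001, 0.001, 0, 0, 0, 0],
])

```text
time: 8.1
tool_pos: [469.5, 200.7, 207.8]
tcp_rot: [-90.0, -5.7, -90.0]
ft_force: [0.4, -2.1, 2.3]
finger_gap: 0.4
```

```bash
python3 - <<'E'
from bench import r
import cv2
from h import *
im=r.snapshot("wrist"); cv2.imwrite("pics/w3.png",im[:,:,::-1])
im=r.snapshot("scene"); cv2.imwrite("pics/s3.png",cv2.resize(im[190:290,330:440,::-1],None,fx=5,fy=5,interpolation=cv2.INTER_CUBIC))
s=r.sense()
for k in ["time","tool_pos","ft_force","wrist_torque"]: print(k,s[k])
E
```

```text
time 8.2
tool_pos [469.52139781 200.69016142 207.79590576]
ft_force [-0.17225738 -3.32982096  3.0622945 ]
wrist_torque [-0.40085306 -0.03460953  0.01314553]
```

View pics/w3.png

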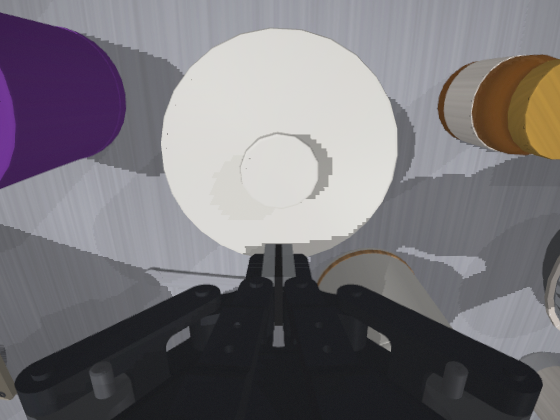

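View pics/s3.png

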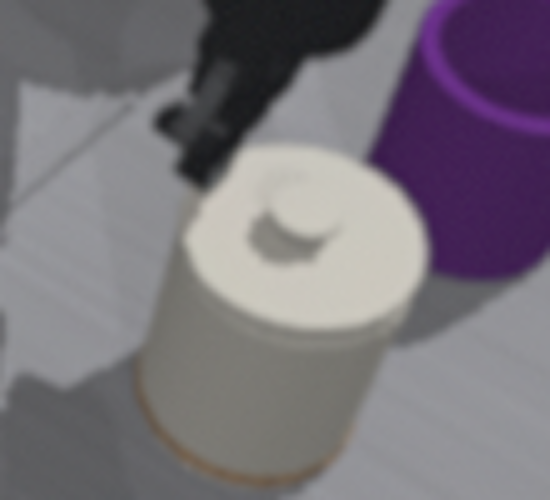

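```bash
cat > fit.py <<'E'
from h import *
from scipy.optimize import least_squares
def edgepts(path,c,cen,rmax=150,rowmax=225):
    im=cv2.imread(path); g=im.min(axis=2).astype(float)
    g=cv2.GaussianBlur(g,(0,0),0.8)
    pts=[]
    for a in np.linspace(0,2*np.pi,180,endpoint=False):
        d=np.array([np.cos(a),np.sin(a)]); rs=np.arange(60,rmax,0.25)
        xy=cen+rs[:,None]*d
        ok=(xy[:,1]<rowmax)&(xy[:,1]>1)&(xy[:,0]>1)&(xy[:,0]<558)
        if ok.sum()<20: continue
        v=cv2.remap(g.astype(np.float32),xy[:,0].astype(np.float32)[None],xy[:,1].astype(np.float32)[None],1)[0]
        dv=np.where(ok,np.gradient(v),0)
        j=dv.argmin()
        if dv[j]<-4 and ok[min(j+12,len(ok)-1)]: pts.append(xy[j])
    return np.array(pts)
def fit(path,c,cen,knob,tiltfree=True,**k):
    P=edgepts(path,c,np.array(cen,float),**k)
    a=np.linspace(0,2*np.pi,721)
    def model(q):
        x,y,z,t,u=q
        R=cv2.Rodrigues(np.array([t,u,0.]))[0]
        top=(R@np.c_[53*np.cos(a),53*np.sin(a),8+0*a].T).T+[x,y,z]
        kn=R@[0,0,24.]+[x,y,z]
        T=np.linalg.inv(c["cam_to_world"])
        pr=lambda X:cv2.projectPoints(X,cv2.Rodrigues(T[:3,:3])[0],T[:3,3],c["intrinsics"],c["distortion"])[0][:,0]
        return pr(top),pr(kn[None])[0]
    from scipy.spatial import cKDTree
    def res(q):
        if not tiltfree: q=np.r_[q[:3],0,0]
        C,K=model(q); t=cKDTree(C); d,i=t.query(P)
        ctr=C.mean(0); s=np.sign(np.linalg.norm(P-ctr,axis=1)-np.linalg.norm(C[i]-ctr,axis=1))
        return np.r_[d*s,(K-knob)*6]
    q0=np.r_[atz(c,cen,133)[:2],127,0,0]
    s=least_squares(res,q0 if tiltfree else q0[:3],loss="soft_l1",diff_step=1e-4,x_scale=[1,1,1,.02,.02] if tiltfree else 1.0)
    return s.x,len(P),np.median(np.abs(s.fun))
E
python3 - <<'E'
from bench import r
from fit import *
c3=r.camera_model("wrist")
c2={k:v.copy() for k,v in c3.items()}; c2["cam_to_world"][:3,3]+=[0.2,0.1,18.5]
def knobc(path,cen,rad):
    g=cv2.imread(path,0); return None
for p,c,cen,kn in (("pics/w2.png",c2,(279.5,139.5),(279.5,155.5)),("pics/w3.png",c3,(279.5,143),(279.5,171))):
    for tf in (True,False): print(p,tf,fit(p,c,cen,np.array(kn),tf))
E
python3 - <<'E'
import cv2
a=cv2.imread("pics/w2.png")[110:200,200:360];b=cv2.imread("pics/w3.png")[120:270,200:360]
cv2.imwrite("pics/k2.png",cv2.resize(a,None,fx=4,fy=4));cv2.imwrite("pics/k3.png",cv2.resize(b,None,fx=4,fy=4))
E
```

```text
pics/w2.png True (array([ 4.69762632e+02,  2.45697681e+02,  1.27127571e+02, -3.20486236e-02,
        1.41651772e-02]), 142, np.float64(0.41681307032747056))
pics/w2.png False (array([469.70471029, 245.65236041, 127.30280145]), 142, np.float64(0.4240151133321863))
pics/w3.png True (array([4.69679136e+02, 2.45174408e+02, 1.28082975e+02, 4.79172701e-02,
       5.67112271e-03]), 136, np.float64(0.46514458559033034))
pics/w3.png False (array([469.6797738 , 245.18155598, 128.0744061 ]), 136, np.float64(0.5609479782844058))
```

View pics/k2.png

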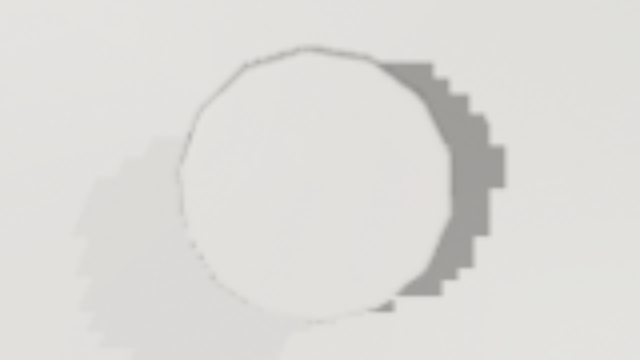

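View pics/k3.png

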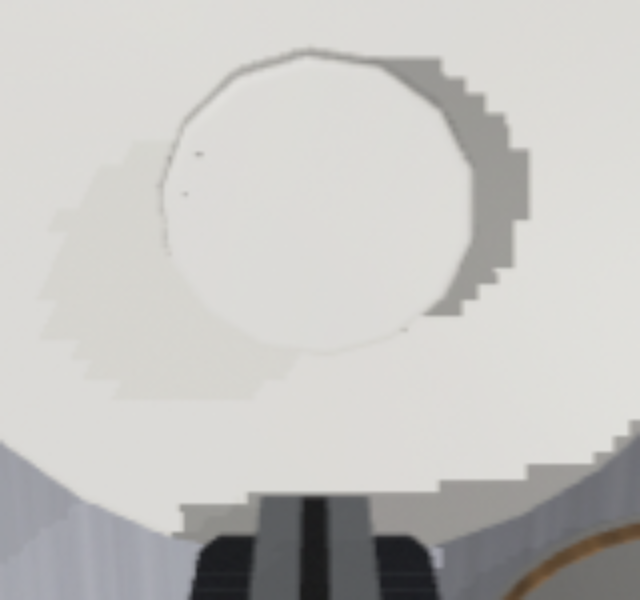

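arm_command([
  [0, 0.0003, 0, 0, 0, 0],
  [-0.0001, 0.0006, 0, 0, 0, 0],
  [-0.0001, 0.001, 0, 0, 0, 0],
  [-0.0001, 0.001, 0, 0, 0, 0],
  [-0.0001, 0.001, 0, 0, 0, 0],
  [-0.0001, 0.001, 0, 0, 0, 0],
  [-0.0001, 0.001, 0, 0, 0, 0],
  [-0.0001, 0.001, 0, 0, 0, 0],
  [-0.0001, 0.001, 0, 0, 0, 0],
  [-0.0001, 0.001, 0, 0, 0, 0],
])

```text
time: 9.45
tool_pos: [469.5, 200.7, 206.8]
tcp_rot: [-90.0, -5.7, -90.0]
ft_force: [0.3, -2.1, 3.3]
finger_gap: -0.4
```

```bash
python3 - <<'E'
from bench import r
from fit import *
c3=r.camera_model("wrist")
im=r.snapshot("wrist"); cv2.imwrite("pics/w4.png",im[:,:,::-1])
s=r.sense()
for k in ["time","tool_pos","ft_force","wrist_torque"]: print(k,s[k])
cv2.imwrite("pics/k4.png",cv2.resize(im[120:270,200:360,::-1],None,fx=4,fy=4))
E
```

```text
time 9.5
tool_pos [469.5224636  200.69558169 206.80206527]
ft_force [ 0.29436124 -2.90369432  3.11943222]
wrist_torque [-0.42608125  0.00519392 -0.01626662]
```

View pics/k4.png

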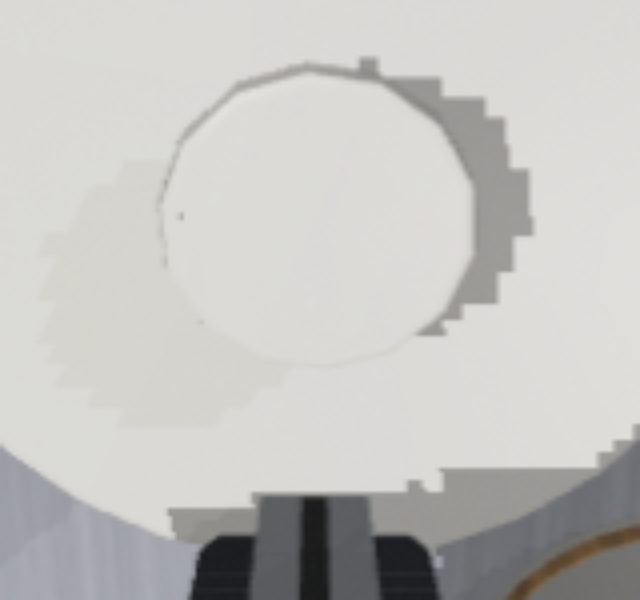

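```bash
python3 - <<'E'
from bench import r
from fit import *
c4=r.camera_model("wrist")
def sh(dz,dy=0): 
    c={k:v.copy() for k,v in c4.items()}; c["cam_to_world"][:3,3]+=[0.0,dy,dz]; return c
for p,c,cen,kn in (("pics/w2.png",sh(19.5,.1),(279.5,139.5),(279,156.2)),("pics/w3.png",sh(1.0),(279.5,143),(279.2,170.2)),("pics/w4.png",c4,(279.5,144),(279.3,173.7))):
    print(p,fit(p,c,cen,np.array(kn),True))
# geometric: disc near edge / finger contact
print(atz(c4,(279,243.5),133))
E
```

```text
pics/w2.png (array([ 4.69493255e+02,  2.45688270e+02,  1.27048296e+02, -1.96532350e-02,
        7.94531536e-03]), 142, np.float64(0.412285014754427))
pics/w3.png (array([4.69671600e+02, 2.45175945e+02, 1.28077354e+02, 4.07225598e-02,
       2.36319918e-03]), 136, np.float64(0.47055761907289745))
pics/w4.png (array([4.69670660e+02, 2.44916522e+02, 1.28554635e+02, 9.63847239e-02,
       2.69606827e-03]), 138, np.float64(0.515355620738003))
[469.66907814 201.72125945 133.        ]
```

arm_command([
  [0.0003, -0.003, 0, 0, 0, 0],
  [0.001, -0.01, 0, 0, 0, 0],
  [0.002, -0.02, 0, 0, 0, 0],
  [0.003, -0.03, 0, 0, 0, 0],
  [0.0035, -0.0355, 0, 0, 0, 0],
  [-0.005, -0.036, 0, 0, 0, 0.02],
  [-0.017, -0.036, 0, 0, 0, 0.05],
  [-0.031, -0.036, 0, 0, 0, 0.08],
  [-0.0415, -0.0345, 0, 0, 0, 0.1],
  [-0.0419, -0.0335, 0, 0, 0, 0.1],
])

```text
time: 10.75
tool_pos: [469.3, 246.2, 235.4]
tcp_rot: [-90.0, 0.0, -90.0]
ft_force: [-1.1, -0.6, 1.0]
finger_gap: 0.0
```

```bash
python3 - <<'E'
from bench import r
from fit import *
im=r.snapshot("wrist"); cv2.imwrite("pics/w5.png",im[:,:,::-1])
im=r.snapshot("scene"); cv2.imwrite("pics/s5.png",cv2.resize(im[170:290,330:440,::-1],None,fx=5,fy=5,interpolation=cv2.INTER_CUBIC))
s=r.sense()
for k in ["time","tool_pos","tcp_rot","ft_force"]: print(k,s[k])
E
```

```text
time 10.85
tool_pos [469.32163688 245.66641085 235.5150616 ]
tcp_rot [-9.00384398e+01 -3.84096931e-02 -8.99824621e+01]
ft_force [-0.55940516 -0.29063409  0.05842067]
```

View pics/w5.png

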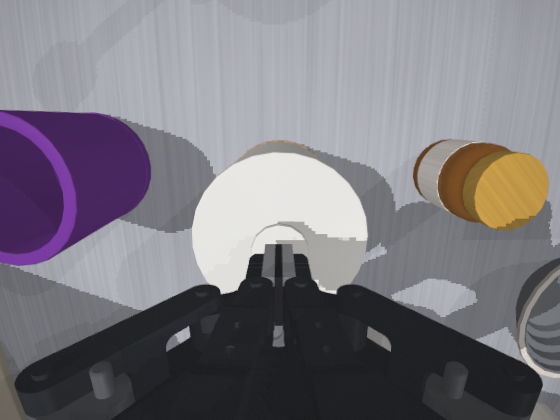

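View pics/s5.png

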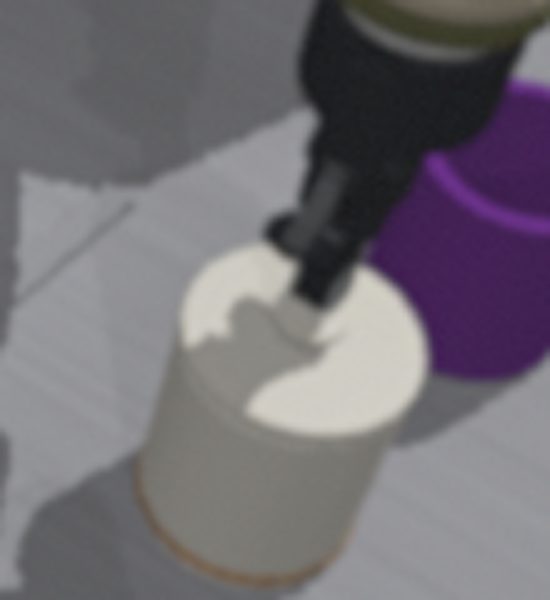

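```bash
python3 - <<'E'
from bench import r
from fit import *
c=r.camera_model("wrist")
for z in (149,153): print(atz(c,(279,222),z),"->centre y",atz(c,(279,222),z)[1]-16)
print(fit("pics/w5.png",c,(280,240),np.array(proj(c,[469.6,atz(c,(279,222),152)[1]-16,153])),True,rmax=110,rowmax=240))
E
```

```text
[469.4714498  261.18888313 149.        ] ->centre y 245.18888313423275
[469.46348199 262.50842648 153.        ] ->centre y 246.5084264790786
(array([ 4.69640134e+02,  2.44401369e+02,  1.26703210e+02, -2.62825691e-02,
       -7.97858671e-04]), 89, np.float64(0.3842558711299328))
```

arm_command([
  [0, 0.002, 0, 0, 0, 0],
  [0, 0.004, 0, 0, 0, 0],
  [0, 0.006, 0, 0, 0, 0],
  [0, 0.007, 0, 0, 0, 0],
  [0, 0.008, 0, 0, 0, 0],
  [0, 0.009, 0, 0, 0, 0],
  [0, 0.01, 0, 0, 0, 0],
  [0, 0.011, 0, 0, 0, 0],
  [0, 0.0115, 0, 0, 0, 0],
  [0, 0.0115, 0, 0, 0, 0],
])

```text
time: 12.1
tool_pos: [469.6, 245.8, 225.0]
tcp_rot: [-90.0, 0.0, -90.0]
ft_force: [-2.5, -0.4, 4.6]
finger_gap: -0.1
```

arm_command([
  [0, 0.0002, 0, 0, 0, 0],
  [0, 0.0004, 0, 0, 0, 0],
  [0, 0.0006, 0, 0, 0, 0],
  [0, 0.0008, 0, 0, 0, 0],
  [0, 0.001, 0, 0, 0, 0],
  [0, 0.001, 0, 0, 0, 0],
  [0, 0.001, 0, 0, 0, 0],
  [0, 0.001, 0, 0, 0, 0],
  [0, 0.001, 0, 0, 0, 0],
  [0, 0.001, 0, 0, 0, 0],
])

```text
time: 13.35
tool_pos: [469.6, 245.8, 224.1]
tcp_rot: [-90.0, 0.0, -90.0]
ft_force: [-1.8, -1.0, 6.1]
finger_gap: -0.1
```

arm_command([
  [0, 0.0002, 0, 0, 0, 0],
  [0, 0.0004, 0, 0, 0, 0],
  [0, 0.0006, 0, 0, 0, 0],
  [0, 0.0008, 0, 0, 0, 0],
  [0, 0.001, 0, 0, 0, 0],
  [0, 0.001, 0, 0, 0, 0],
  [0, 0.001, 0, 0, 0, 0],
  [0, 0.001, 0, 0, 0, 0],
  [0, 0.001, 0, 0, 0, 0],
  [0, 0.001, 0, 0, 0, 0],
])

```text
time: 14.6
tool_pos: [469.7, 245.8, 223.2]
tcp_rot: [-90.0, 0.0, -90.0]
ft_force: [-3.7, -1.3, 6.1]
finger_gap: -0.1
```

arm_command([
  [0, 0.0001, 0, 0, 0, 0],
  [0, 0.0002, 0, 0, 0, 0],
  [0, 0.0003, 0, 0, 0, 0],
  [0, 0.0004, 0, 0, 0, 0],
  [0, 0.0005, 0, 0, 0, 0],
  [0, 0.0005, 0, 0, 0, 0],
  [0, 0.0005, 0, 0, 0, 0],
  [0, 0.0005, 0, 0, 0, 0],
  [0, 0.0005, 0, 0, 0, 0],
  [0, 0.0005, 0, 0, 0, 0],
])

```text
time: 15.85
tool_pos: [469.7, 245.8, 222.8]
tcp_rot: [-90.0, 0.0, -90.0]
ft_force: [-2.0, -0.9, 7.2]
finger_gap: -0.6
```

arm_command([
  [0, 0.0001, 0, 0, 0, 0],
  [0, 0.0002, 0, 0, 0, 0],
  [0, 0.0003, 0, 0, 0, 0],
  [0, 0.0004, 0, 0, 0, 0],
  [0, 0.0005, 0, 0, 0, 0],
  [0, 0.0005, 0, 0, 0, 0],
  [0, 0.0005, 0, 0, 0, 0],
  [0, 0.0005, 0, 0, 0, 0],
  [0, 0.0005, 0, 0, 0, 0],
  [0, 0.0005, 0, 0, 0, 0],
])

```text
time: 17.1
tool_pos: [469.7, 245.8, 222.3]
tcp_rot: [-90.0, 0.0, -90.0]
ft_force: [-3.6, -0.5, 7.4]
finger_gap: 0.4
```

arm_command([
  [0, 0.0001, 0, 0, 0, 0],
  [0, 0.0002, 0, 0, 0, 0],
  [0, 0.0003, 0, 0, 0, 0],
  [0, 0.0004, 0, 0, 0, 0],
  [0, 0.0005, 0, 0, 0, 0],
  [0, 0.0005, 0, 0, 0, 0],
  [0, 0.0005, 0, 0, 0, 0],
  [0, 0.0005, 0, 0, 0, 0],
  [0, 0.0005, 0, 0, 0, 0],
  [0, 0.0005, 0, 0, 0, 0],
])

```text
time: 18.35
tool_pos: [469.7, 245.8, 221.9]
tcp_rot: [-90.0, 0.0, -90.0]
ft_force: [-2.5, -0.5, 8.0]
finger_gap: 0.2
```

arm_command([
  [0, 0.0001, 0, 0, 0, 0],
  [0, 0.0002, 0, 0, 0, 0],
  [0, 0.0003, 0, 0, 0, 0],
  [0, 0.0004, 0, 0, 0, 0],
  [0, 0.0005, 0, 0, 0, 0],
  [0, 0.0005, 0, 0, 0, 0],
  [0, 0.0005, 0, 0, 0, 0],
  [0, 0.0005, 0, 0, 0, 0],
  [0, 0.0005, 0, 0, 0, 0],
  [0, 0.0005, 0, 0, 0, 0],
])

```text
time: 19.6
tool_pos: [469.7, 245.8, 221.7]
tcp_rot: [-90.0, 0.0, -90.0]
ft_force: [-4.9, -2.9, 10.6]
finger_gap: -0.4
```

arm_command([
  [0, 0.0001, 0, 0, 0, 0],
  [0, 0.0002, 0, 0, 0, 0],
  [0, 0.0003, 0, 0, 0, 0],
  [0, 0.0004, 0, 0, 0, 0],
  [0, 0.0005, 0, 0, 0, 0],
  [0, 0.0005, 0, 0, 0, 0],
  [0, 0.0005, 0, 0, 0, 0],
  [0, 0.0005, 0, 0, 0, 0],
  [0, 0.0005, 0, 0, 0, 0],
  [0, 0.0005, 0, 0, 0, 0],
])

```text
time: 20.85
tool_pos: [469.7, 245.8, 221.7]
tcp_rot: [-90.0, 0.0, -90.0]
ft_force: [-6.0, -4.0, 13.8]
finger_gap: 0.1
```

```bash
python3 - <<'E'
from bench import r
from fit import *
im=r.snapshot("wrist"); cv2.imwrite("pics/w6.png",im[:,:,::-1])
s=r.sense(); print(s["time"],s["tool_pos"],s["ft_force"],s["wrist_torque"])
im=r.snapshot("scene"); cv2.imwrite("pics/s6.png",cv2.resize(im[170:290,330:440,::-1],None,fx=5,fy=5,interpolation=cv2.INTER_CUBIC))
s=r.sense(); print(s["time"],s["tool_pos"],s["ft_force"],s["wrist_torque"])
im=r.snapshot("top"); cv2.imwrite("pics/t6.png",im[:,:,::-1])
s=r.sense(); print(s["time"],s["tool_pos"],s["ft_force"],s["wrist_torque"])
E
```

```text
20.9 [469.65975241 245.7856458  221.61781311] [-6.91783042 -2.72706324 13.70061051] [-0.51222587  1.13621313 -0.06390493]
20.95 [469.66783151 245.79167614 221.64570441] [-6.2487443  -3.99917817 12.54229791] [-0.51983475  1.09269631  0.02956927]
21.0 [469.65434256 245.79992709 221.6209464 ] [-7.02400063 -2.56331468 13.89305025] [-0.51042318  1.1736616   0.00818599]
```

View pics/s6.png

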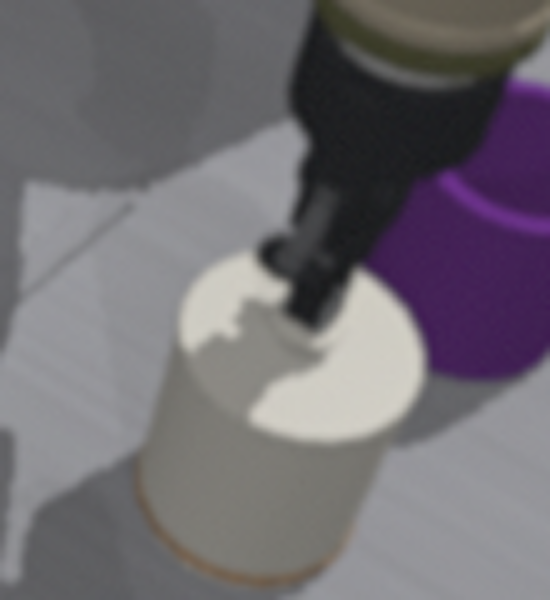

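View pics/w6.png

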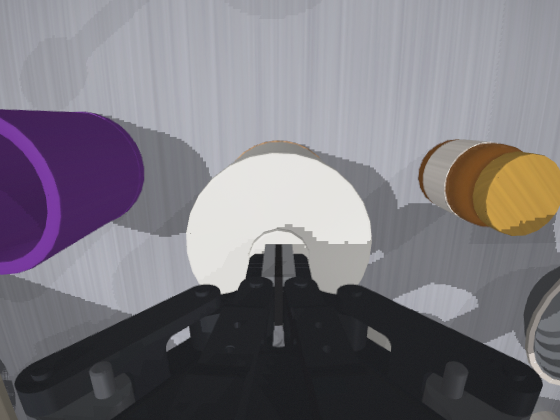

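arm_command([
  [0.0001, 0, -0.0002, 0, 0, 0],
  [0.0002, 0.0001, -0.0004, 0, 0, 0],
  [0.0003, 0.0002, -0.0006, 0, 0, 0],
  [0.0003, 0.0002, -0.0006, 0, 0, 0],
  [0.0003, 0.0002, -0.0006, 0, 0, 0],
  [0.0003, 0.0002, -0.0006, 0, 0, 0],
  [0.0003, 0.0002, -0.0006, 0, 0, 0],
  [0.0003, 0.0002, -0.0006, 0, 0, 0],
  [0.0003, 0.0002, -0.0006, 0, 0, 0],
  [0.0003, 0.0002, -0.0006, 0, 0, 0],
])

```text
time: 22.25
tool_pos: [469.5, 245.7, 221.6]
tcp_rot: [-89.9, 0.1, -90.0]
ft_force: [-4.7, -1.8, 12.5]
finger_gap: -0.3
```

```bash
python3 - <<'E'
from bench import r
from fit import *
c=r.camera_model("wrist")
im=r.snapshot("wrist"); cv2.imwrite("pics/w7.png",im[:,:,::-1])
s=r.sense(); print(s["time"],s["tool_pos"],s["ft_force"])
r.snapshot("scene");s=r.sense(); print(s["time"],s["tool_pos"],s["ft_force"])
kn=proj(c,[469.6,246,149])
print(fit("pics/w7.png",c,(279,240),np.array(kn),True,rmax=110,rowmax=240))
E
```

```text
22.3 [469.50361676 245.73338779 221.62273267] [-4.40334893 -1.30507483 12.69964701]
22.35 [469.52556583 245.70013497 221.63872796] [-3.62579027 -1.54802679 13.0922955 ]
(array([ 4.69669357e+02,  2.45222164e+02,  1.23637818e+02, -6.43579489e-03,
       -2.65772582e-03]), 89, np.float64(0.34379899831988076))
```

View pics/t6.png

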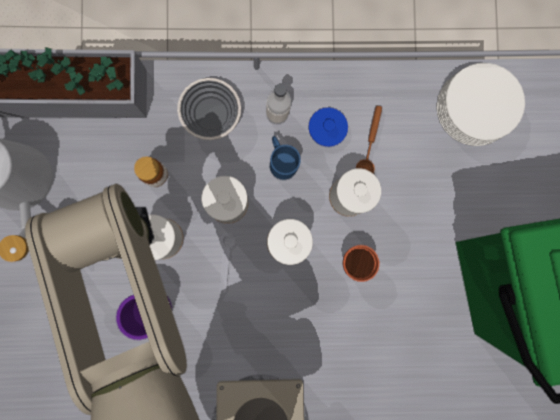

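arm_command([
  [0, 0.0001, 0, 0, 0, 0],
  [0, 0.0002, 0, 0, 0, 0],
  [0, 0.0004, -0.0001, 0, 0, 0],
  [0, 0.0004, -0.0002, 0, 0, 0],
  [0, 0.0004, -0.0002, 0, 0, 0],
  [0, 0.0004, -0.0002, 0, 0, 0],
  [0, 0.0004, -0.0002, 0, 0, 0],
  [0, 0.0004, -0.0002, 0, 0, 0],
  [0, 0.0004, -0.0002, 0, 0, 0],
  [0, 0.0004, -0.0002, 0, 0, 0],
])

```text
time: 23.6
tool_pos: [469.5, 245.7, 221.6]
tcp_rot: [-89.9, 0.1, -90.0]
ft_force: [-4.2, -3.0, 14.8]
finger_gap: 0.5
```

```bash
python3 - <<'E'
from bench import r
s=r.sense(); print(s["time"],s["tool_pos"],s["ft_force"])
if 11.5<s["ft_force"][2]<20: print(r.hand_in())
E
```

```text
23.6 [469.46814792 245.72737084 221.59445769] [-4.20777099 -2.95831624 14.82577865]
the job is handed in; nothing more can be done
None
```

I found the loose lid, rocked it, pressed it flat by its knob and handed in at 23.6 s while still holding it down. It was the first lid I tried, on the canister at about (470, 246) mm, so I left the other three untouched.

- **Rocking:** I pressed the edge about 43 mm from the centre with roughly 3 N. The wrist picture showed the lid tilt. Fits to the pictures gave 0.08 to 0.12 rad, good to about 0.02. My estimate from how far the finger went down was lower, between 0.05 and 0.08 rad, so the exact angle is uncertain. The top of that spread is over the 0.1 rad stated for the lid, and the bottom is under 0.06.
- **Pressing:** By the knob, the lid gave softly at up to about 8 N. It then stopped at a fingertip height of 149.0 mm, which is the seated height. The picture fit then put the lid about 3.4 mm lower and level to within 0.01 rad, and no gap showed in the scene view.
- **Hold at hand-in:** The last reading was 14.8 N down, with about 5 N sideways that I reduced but did not remove.
- **Everything else:** In the last top view, taken during the hold, nothing else appeared to have moved. The arm hid part of it, including most of the purple look-alike. I judged this by eye only.

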